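# Find the case that rattles

### The arm

A 6-joint arm with a two-finger parallel gripper is mounted at the origin on a cart in front of the work surface, level with it; the furniture and walls round the work are solid. World frame = base frame: x ahead of the robot, y to its left, z up, the work surface at z = 0. Lengths are in m, angles in rad, forces in N, time in s.
With the tool pointing down it reaches from about 0.35 to 0.775 m from the base axis. Payload 7.3 kg.
Tool frame: the origin (TCP) lies at the very end of the fingers, on their centre line; the grasp point (between the pads) lies 19 mm behind it; z points along the fingers, y is the direction in which the jaws open and shut (so a half turn about z gives the same grasp; the last joint's range is limited). The gripper opens to 92 mm and grips with 3 to 60 N. Pads are 19 mm wide; open, the fingers measure 130 mm over their backs; the gripper's body (75 mm by 190 mm) begins 47 mm behind the grasp point.
Start: joints at [-1.301, 0.342, 1.524, -0, 1.275, -0.146], TCP at [0.212, -0.48, 0.227] pointing down, gripper open.
Joint ranges: [-2.53, 2.53], [-0.77, 2.02], [0.04, 2.7], [-1, 4.14], [0.28, 2.66], [-3.11, 3.11]. Speed limits (rad/s): [2.57, 2.57, 3.14, 3.14, 3.14, 3.14].

### API

Orientations are given as [roll, pitch, yaw] about the fixed x, y, z axes, in that order (R = Rz(yaw) Ry(pitch) Rx(roll)).
In Python, from cell import robot gives the robot as it stands.
- The arm moves only by the shell command python3 -m pendant 'ROWS' [OPENING] [FORCE]. ROWS is JSON, a list of rows, each a list of 2 entries, a list of its own where there are three numbers: the shift along the tool's x, y, z in mm, then the turn about the tool's z in degrees. In form: [[[x, y, z], turn], ...]. A call has 1 to 10 rows; each row is the pose to reach, as a shift and turn from the pose measured when the call began, along the tool's axes at that moment; what a row does not reach only later rows make up. A row lasts 1/12 s, in which the tool goes at most 41.7 mm and 7.16 degrees, less where a joint would pass 70% of its speed; a pose out of reach is approached as far as the arm can. A call with a gripper value outside its range is refused whole. OPENING is the opening, from 0 (shut) to 1 (fully open), set as the call begins (- or left out, the last holds). The fingers move at their own pace and stop on an object; FORCE is the grip in N (left out, the last holds). Time passes only in rows, so rows that repeat a pose let the fingers close. It gives the time, the measured TCP pose, the force and the opening at its end, in the units of the state.
- robot.observe(): the state, without advancing time (a new reading comes with each control period).
- robot.read_camera(name): name is "side" or "top"; returns the picture (384x512x3 uint8, red, green, blue); there is no depth.
- robot.calibration(name): a dict with "vfov" (degrees; the focal length in pixels is half the picture's height over the tangent of half this angle, whatever the lens; pixels are square), "cx", "cy" (the principal point, pixels), "rvec" (rotation vector, rad) and "tvec" (3), from world to camera coordinates, as OpenCV has them. Camera axes: x right, y down, z forward; pixel columns grow to the right and rows downward; lengths in m; the calibration is good to about 2 mm. A picture is of the moment at which its call begins. calibration takes no time and is no camera call.
- robot.hand_in(): hands the job in, once; it reports no verdict.
Trained networks look in the newest picture that a camera, given by its name, has taken for a name from the list of things; names that differ only in an ending like _2 or _b are one class to them, and where a whole thing is asked for, a point or a joint stands for the part that bears it (a point fixed in the world has none). Each returns a list of dicts, best first, with "p" (0 to 1); they miss things now and then, are a little off and sometimes report something else, mostly with a low value. They report only what shows in the picture. A call takes as long as a camera call.
- robot.find_in(camera, query): "xy" ([column, row] as shares, 0 to 1, of the picture: columns of its width, rows of its height, amid what is visible of it).
The state is a dict: "time": time; "qpos": joint angles; "qvel": joint speeds; "joint_efforts": joint torques, N m; "tool_pos": TCP position; "tool_rot": TCP orientation; "contact_force": force on the tool from outside, world axes, zero at the start; "torque": the same for the moment, N m; "opening": finger opening in m.
Only numpy, scipy, OpenCV 4.12 (cv2) and the standard library are available. Lean on these libraries where they do the work, as an engineer would, in place of code of your own. Each camera call takes 0.05 s, during which the arm holds its last target.

### The job

One of the three sealed grey cases has a loose steel ball in it. Take them in turn, the short one first, then the middle one, then the long one: lift each clear of the bench, rock it well over end to end to find out whether something rolls inside, and stand it back down upright on the bench before you take the next. Then hold the one that rattles out to me: level, over the middle of the yellow tray and about a hand's width above it, and finish still holding it, with the other two standing on the bench and the charger, spool and spray bottle left where they are.

Things in the scene. Friction and masses are not known exactly. Their poses are not given: they have to be found in the camera images.
- short_case: The short one of three sealed grey plastic cases, a latch on each end: 115 mm long (x; latches add 5 mm), 56 mm wide (y), 56 mm high (z), 0.23 to 0.57 kg plus any ball, so weight is no sure sign. Origin: centre of its underside. Grip it from above across its plain 56 mm sides. Lies lengthwise away from the robot, yaw up to 0.4 rad. Those without the ball are packed tight, weight centred.
- short_liner: Lining sealed inside the short case, fixed, same origin and axes; only the ball can press on it. The ball (steel, 36 mm, 0.19 kg) is in one case, drawn anew each time. It rolls freely lengthwise, here 31.5 mm either side of the middle; tipped 0.2 rad or more, it runs to the low end within 0.6 s and so shifts the moment felt at the wrist about the line across the case.
- middle_case: The middle one of three sealed grey plastic cases, a latch on each end: 145 mm long (x; latches add 5 mm), 56 mm wide (y), 56 mm high (z), 0.23 to 0.57 kg plus any ball, so weight is no sure sign. Origin: centre of its underside. Grip it from above across its plain 56 mm sides. Lies lengthwise away from the robot, yaw up to 0.4 rad. Those without the ball are packed tight, weight centred.
- middle_liner: Lining sealed inside the middle case, fixed, same origin and axes; only the ball can press on it. The ball (steel, 36 mm, 0.19 kg) is in one case, drawn anew each time. It rolls freely lengthwise, here 46.5 mm either side of the middle; tipped 0.2 rad or more, it runs to the low end within 0.6 s and so shifts the moment felt at the wrist about the line across the case.
- long_case: The long one of three sealed grey plastic cases, a latch on each end: 175 mm long (x; latches add 5 mm), 56 mm wide (y), 56 mm high (z), 0.23 to 0.57 kg plus any ball, so weight is no sure sign. Origin: centre of its underside. Grip it from above across its plain 56 mm sides. Lies lengthwise away from the robot, yaw up to 0.4 rad. Those without the ball are packed tight, weight centred.
- long_liner: Lining sealed inside the long case, fixed, same origin and axes; only the ball can press on it. The ball (steel, 36 mm, 0.19 kg) is in one case, drawn anew each time. It rolls freely lengthwise, here 61.5 mm either side of the middle; tipped 0.2 rad or more, it runs to the low end within 0.6 s and so shifts the moment felt at the wrist about the line across the case.
- handover_tray: Yellow shallow tray, 138 mm (x axis) by 88 mm, 12 mm high, fixed on the bench beyond the cases, turned so that its length lies roughly across the bench. Origin: centre of its underside.
- charger: white plug charger, 46x28x28 mm, near the front edge of the bench; bystander, origin at the centre of its underside.
- spool: spool of solder, 55 mm across, 30 mm high, standing right of the tray; bystander, origin at the centre of its underside.
- bottle: spray bottle, 50 mm across, 164 mm tall, at the back on the left; bystander, origin at the centre of its underside.

How it is judged:
On the way, in this order (a step that is already met when the one before it is completed fails the run):
1. the short case is lifted clear and rocked over by at least 10 degrees in the gripper, the other two standing (height (world z) of short_case above 0.03 m and angle between short_case's own z axis and vertical above 0.17 rad and contact force between the fingers and short_case above 1 N and height (world z) of each of middle_case, long_case below 0.008 m and angle between each of middle_case, long_case's own z axis and vertical below 0.1 rad), for 0.1 s.
2. then, the short case back on the bench upright, the middle case is lifted clear and rocked likewise (height (world z) of middle_case above 0.03 m and angle between middle_case's own z axis and vertical above 0.17 rad and contact force between the fingers and middle_case above 1 N and height (world z) of each of short_case, long_case below 0.008 m and angle between each of short_case, long_case's own z axis and vertical below 0.1 rad), for 0.1 s.
3. then, both of these standing upright on the bench, the long case is lifted clear and rocked likewise (height (world z) of long_case above 0.03 m and angle between long_case's own z axis and vertical above 0.17 rad and contact force between the fingers and long_case above 1 N and height (world z) of each of short_case, middle_case below 0.008 m and angle between each of short_case, middle_case's own z axis and vertical below 0.1 rad), for 0.1 s.
At the end, for the whole second after the job is handed in: The case with the loose ball in it is held still in the gripper, level within 10 degrees, its middle within 50 mm of the tray's middle seen from above, its underside 50 to 200 mm above the bench; the other two cases stand upright on the bench (((contact force between short_liner and anything else above 0.4 N and contact force between the fingers and short_case above 1 N and horizontal distance between short_case and handover_tray below 0.05 m and height (world z) of short_case between 0.05 and 0.2 m and angle between short_case's own z axis and vertical below 0.17 rad and linear speed of short_case below 0.03 m/s and height (world z) of each of middle_case, long_case below 0.008 m and angle between each of middle_case, long_case's own z axis and vertical below 0.1 rad) or (contact force between middle_liner and anything else above 0.4 N and contact force between the fingers and middle_case above 1 N and horizontal distance between middle_case and handover_tray below 0.05 m and height (world z) of middle_case between 0.05 and 0.2 m and angle between middle_case's own z axis and vertical below 0.17 rad and linear speed of middle_case below 0.03 m/s and height (world z) of each of short_case, long_case below 0.008 m and angle between each of short_case, long_case's own z axis and vertical below 0.1 rad) or (contact force between long_liner and anything else above 0.4 N and contact force between the fingers and long_case above 1 N and horizontal distance between long_case and handover_tray below 0.05 m and height (world z) of long_case between 0.05 and 0.2 m and angle between long_case's own z axis and vertical below 0.17 rad and linear speed of long_case below 0.03 m/s and height (world z) of each of short_case, middle_case below 0.008 m and angle between each of short_case, middle_case's own z axis and vertical below 0.1 rad))); the arm keeps its last pose, push and grip.
It fails at once if the charger is shifted by more than 40 mm or knocked over (distance of charger from where it was at the start of the episode above 0.04 m or angle between charger's own z axis and vertical above 0.5 rad).
It fails at once if the spool is shifted by more than 40 mm or knocked over (distance of spool from where it was at the start of the episode above 0.04 m or angle between spool's own z axis and vertical above 0.5 rad).
It fails at once if the bottle is shifted by more than 40 mm or knocked over (distance of bottle from where it was at the start of the episode above 0.04 m or angle between bottle's own z axis and vertical above 0.5 rad).
It also fails if it takes over 72 s, if anything falls off the work surface, if the arm or the gripper's body presses on something with over 40 N, if the wrist force passes 120 N, or if a joint passes its speed limit or range.

## Working session

There is one attempt and no reset: what is moved stays moved. The work goes in short steps, Python scripts to look and compute and a shell command to move; the robot and the scene stay as the last step left them, time stands still between calls to the robot, and variables do not carry over. Pictures are saved under pics/ and viewed, and the job is handed in when it is done.

```bash
ls -la; mkdir -p pics; python3 - <<'E'
from cell import robot
import cv2,json
print(robot.observe())
for n in("side","top"):
    im=robot.read_camera(n); cv2.imwrite(f"pics/{n}0.png",im[:,:,::-1]); print(n,robot.calibration(n))
    for q in ["short_case","middle_case","long_case","handover_tray","charger","spool","bottle"]:
        print(q,robot.find_in(n,q)[:3])
print(robot.observe()["time"])
E
```

```text
total 12
drwxr-xr-x  3 agent agent 4096 Dec  6 04:47 .
drwxr-xr-x 23 root  root  4096 Dec  6 04:47 ..
drwxr-xr-x  2 agent agent 4096 Dec  6 04:47 pics
{'time': 0.0, 'qpos': array([-1.30097505e+00,  3.42739164e-01,  1.52502366e+00, -1.40003715e-05,
        1.27540857e+00, -1.45985863e-01]), 'qvel': array([-0.00054598, -0.00092278,  0.00052107,  0.00090984,  0.00040133,
       -0.00116238]), 'joint_efforts': array([ 1.29920056e-03, -4.31239700e+01, -2.44216776e+01,  7.20106484e-02,
        5.58114436e-02, -1.31372199e-04]), 'tool_pos': array([ 0.211974  , -0.47985114,  0.22603412]), 'tool_rot': array([-3.14002876e+00, -2.16410404e-04,  4.15811060e-01]), 'contact_force': array([ 0.07100159,  0.28552826, -0.07175496]), 'torque': array([-0.0142491 , -0.02993259,  0.00914213]), 'opening': 0.09158104253724875}
side {'vfov': 46.89809668967322, 'cx': 254.47451348483364, 'cy': 195.308329442708, 'rvec': array([ 0.75137823, -2.49178922,  1.22626179]), 'tvec': array([0.47971133, 0.1561101 , 0.89512189])}
short_case [{'xy': [0.5219, 0.5266], 'p': 0.85}]
middle_case [{'xy': [0.5992, 0.4237], 'p': 0
[... 209 characters left out ...]
.3753], 'p': 0.86}]
bottle [{'xy': [0.2594, 0.5698], 'p': 0.69}]
top {'vfov': 43.629982915195235, 'cx': 258.0919915556026, 'cy': 181.3011759732444, 'rvec': array([ 2.16759835, -2.16521974,  0.13657375]), 'tvec': array([0.08891587, 0.51793933, 1.29284374])}
short_case [{'xy': [0.5184, 0.4966], 'p': 0.8}, {'xy': [0.6813, 0.3591], 'p': 0.46}, {'xy': [0.6549, 0.5013], 'p': 0.18}]
middle_case [{'xy': [0.65, 0.5013], 'p': 0.64}]
long_case [{'xy': [0.3543, 0.5333], 'p': 0.87}]
handover_tray [{'xy': [0.4758, 0.3198], 'p': 0.85}]
charger [{'xy': [0.3287, 0.3318], 'p': 0.48}]
spool [{'xy': [0.6797, 0.357], 'p': 0.58}]
bottle [{'xy': [0.3322, 0.325], 'p': 0.88}, {'xy': [0.4307, 0.6453], 'p': 0.18}]
0.8
```

View pics/side0.png

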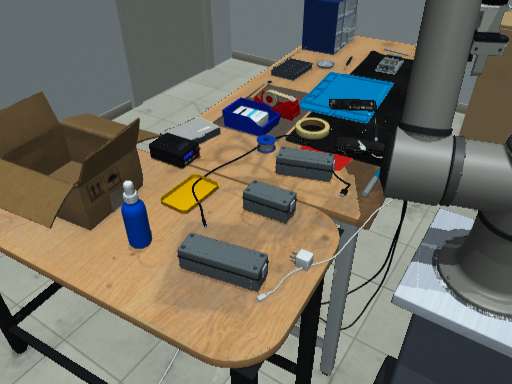

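View pics/top0.png

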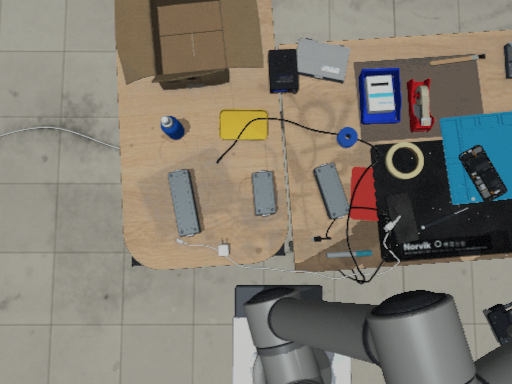

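```bash
python3 -m pendant --help 2>&1 | head -30
```

```text
invalid input: not JSON, or not a number
```

```bash
cat > h.py <<'E'
import numpy as np,cv2
from cell import robot
def cam(n):
    c=robot.calibration(n); f=192/np.tan(np.radians(c["vfov"]/2))
    return np.array([[f,0,c["cx"]],[0,f,c["cy"]],[0,0,1]]),np.array(c["rvec"]),np.array(c["tvec"])
def proj(n,P):
    K,r,t=cam(n); return cv2.projectPoints(np.array(P,float).reshape(-1,1,3),r,t,K,None)[0][:,0]
def ray(n,uv):
    K,r,t=cam(n);R=cv2.Rodrigues(r)[0];return -R.T@t,R.T@np.linalg.inv(K)@np.r_[uv,1]
def onplane(n,uv,z):
    o,d=ray(n,uv);return o+d*(z-o[2])/d[2]
def tri(u1,u2):
    P=[np.c_[cv2.Rodrigues(r)[0],t] for K,r,t in (cam("side"),cam("top"))];
    P=[cam(n)[0]@p for n,p in zip(("side","top"),P)]
    X=cv2.triangulatePoints(P[0],P[1],np.array(u1,float).reshape(2,1),np.array(u2,float).reshape(2,1))[:,0];return X[:3]/X[3]
def box(x,y,yaw,L,W=.056,H=.056,z=0):
    c,s=np.cos(yaw),np.sin(yaw)
    return [[x+c*a*L/2-s*b*W/2,y+s*a*L/2+c*b*W/2,z+h] for h in(0,H) for a,b in((-1,-1),(1,-1),(1,1),(-1,1))]
E
python3 - <<'E'
from h import *
np.set_printoptions(precision=4,suppress=True)
S=np.array([512,384])
D=dict(short=([.5219,.5266],[.5184,.4966]),middle=([.5992,.4237],[.65,.5013]),long=([.4324,.6815],[.3543,.5333]),tray=([.3688,.5094],[.4758,.3198]),charger=([.592,.6716],[.436,.648]),spool=([.5219,.3753],[.6797,.357]),bottle=([.2594,.5698],[.3322,.325]))
for k,(a,b) in D.items():
    a=np.array(a)*S;b=np.array(b)*S
    print(k,a,b,tri(a,b),onplane("top",b,.056 if k in("short","middle","long") else .01))
im=cv2.imread("pics/top0.png")
print(im[193,263],im[203,184],im[191,331],im[193,240])
hsv=cv2.cvtColor(im,cv2.COLOR_BGR2HSV)
for k,L in(("short",.115),("middle",.145),("long",.175)):
    b=np.array(D[k][1])*S
    m=cv2.inRange(hsv,(85,20,60),(130,130,200))
    r=np.zeros_like(m);u,v=b.astype(int);r[v-45:v+45,u-26:u+26]=255
    m&=r
    n,l,st,_=cv2.connectedComponentsWithStats(m); i=1+np.argmax(st[1:,4]); 
    (c,s,a)=cv2.minAreaRect(np.argwhere(l==i)[:,::-1].astype(np.float32))
    p=cv2.boxPoints((c,s,a)); W=np.array([onplane("top",q,.056) for q in p])
    e=[W[1]-W[0],W[2]-W[1]]; 
    w=max(e,key=np.linalg.norm); print(k,c,st[i,4],W.mean(0),"dims",[np.linalg.norm(x) for x in e],"yaw",np.arctan(w[1]/w[0]))
for n in("top","side"):
    cv2.imwrite(f"pics/{n}0z.png",cv2.resize(cv2.imread(f"pics/{n}0.png")[110:300,130:400],None,fx=2.9,fy=2.9,interpolation=cv2.INTER_CUBIC))
E
```

```text
short [267.2128 202.2144] [265.4208 190.6944] [0.4937 0.069  0.0128] [0.4893 0.07   0.056 ]
middle [306.7904 162.7008] [332.8    192.4992] [ 0.4878 -0.1167  0.026 ] [ 0.4847 -0.1119  0.056 ]
long [221.3888 261.696 ] [181.4016 204.7872] [0.4537 0.2997 0.0318] [0.451  0.2954 0.056 ]
tray [188.8256 195.6096] [243.6096 122.8032] [ 0.6915  0.1305 -0.0107] [0.6872 0.1305 0.01  ]
charger [303.104  257.8944] [223.232 248.832] [0.3328 0.1848 0.0127] [0.3329 0.1851 0.01  ]
spool [267.2128 144.1152] [348.0064 137.088 ] [ 0.6461 -0.1668  0.0065] [ 0.6467 -0.1655  0.01  ]
bottle [132.8128 218.8032] [170.0864 124.8   ] [0.6674 0.3285 0.0648] [0.6808 0.3386 0.01  ]
[139 134 123] [141 136 125] [135 130 121] [116 141 163]
short (263.47528076171875, 192.5449676513672) 819 [0.4846 0.0752 0.056 ] dims [np.float64(0.053839410998556), np.float64(0.11731627726092915)] yaw 0.08203797335830956
middle (331.4999694824219, 190.5) 1079 [ 0.4905 -0.1083  0.056 ] dims [np.float64(0.05917872644379404), np.float64(0.1468480523487984)] yaw 0.33029890507157494
long (183.39337158203125, 202.42681884765625) 1302 [0.458  0.2903 0.056 ] dims [np.float64(0.05471489473699624), np.float64(0.17735285076592408)] yaw 0.19889242372394994
```

View pics/top0z.png

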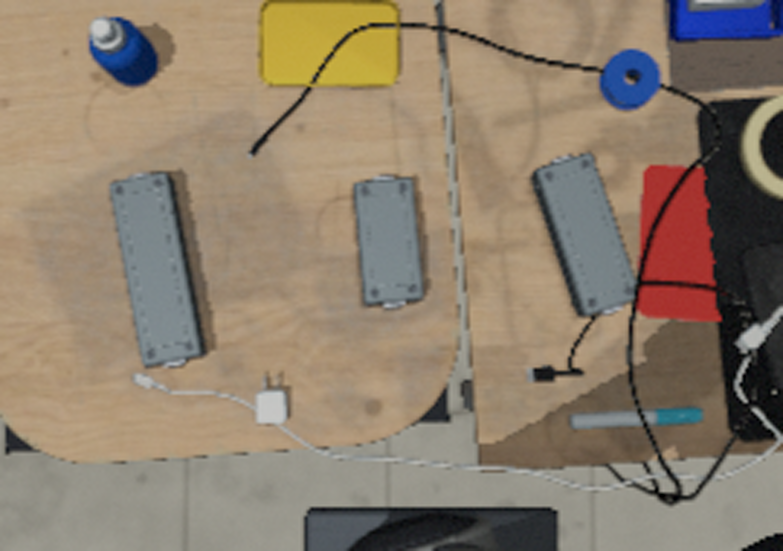

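View pics/side0z.png

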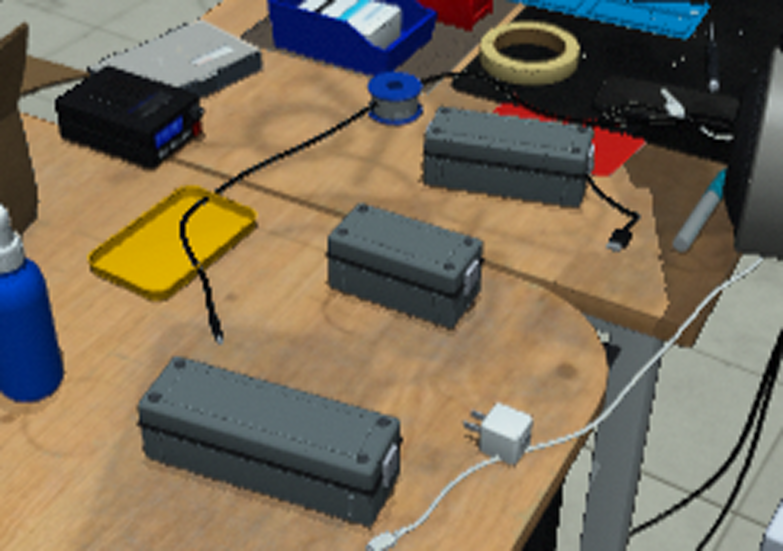

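```bash
cat > ov.py <<'E'
from h import *
def overlay(n,src,out,boxes,f=2.9,o=(130,110),wh=(270,190)):
    im=cv2.imread(src)[o[1]:o[1]+wh[1],o[0]:o[0]+wh[0]]
    im=cv2.resize(im,None,fx=f,fy=f,interpolation=cv2.INTER_CUBIC)
    for b in boxes:
        p=((proj(n,b)+.5-np.array(o))*f).astype(int)
        for i in range(4):
            for a,c in((i,(i+1)%4),(i+4,(i+1)%4+4),(i,i+4)): cv2.line(im,tuple(map(int,p[a])),tuple(map(int,p[c])),(0,255,0) if a>3 else (0,0,255),1)
    cv2.imwrite(out,im)
E
python3 - <<'E'
from ov import *
B=[box(.4846,.0752,.082,.115),box(.4905,-.1083,.330,.145),box(.458,.2903,.199,.175)]
for n in("top","side"): overlay(n,f"pics/{n}0.png",f"pics/{n}0o.png",B)
E
```

```text
(no output)
```

View pics/side0o.png

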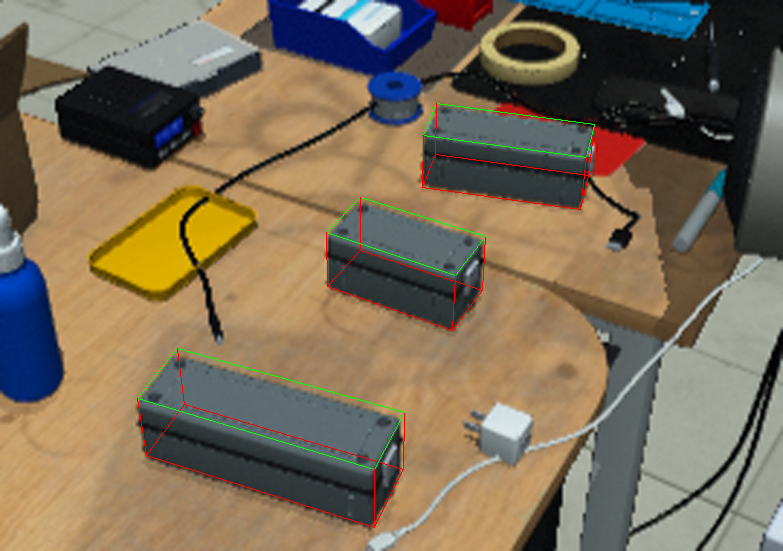

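View pics/top0o.png

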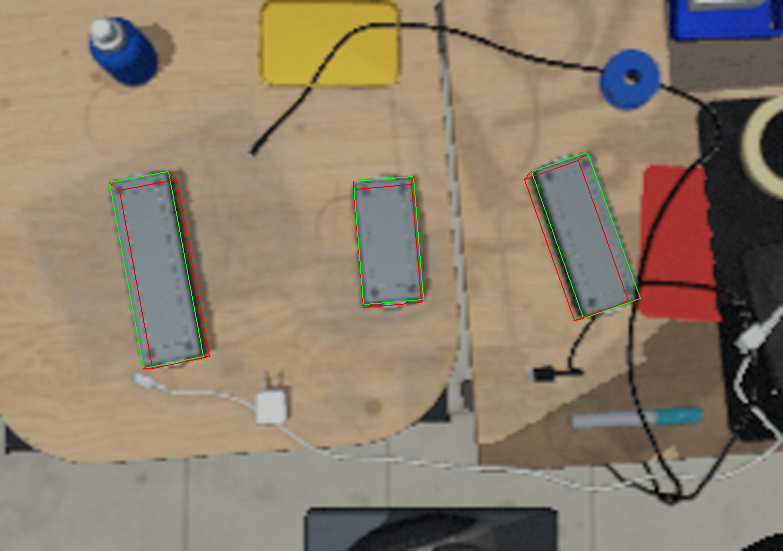

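```bash
cat > go.py <<'E'
import sys
from h import *
from scipy.spatial.transform import Rotation as Ro
def to(x,y,z,yaw):
    s=robot.observe();R=Ro.from_euler("xyz",s["tool_rot"])
    d=R.inv().apply(np.array([x,y,z])-s["tool_pos"])*1000
    dy=(Ro.from_euler("xyz",s["tool_rot"]).as_euler("xyz")[2])
    t=-np.degrees((yaw-dy+np.pi)%(2*np.pi)-np.pi)
    print("shift",d.round(1),"turn",round(t,1),"rows~",np.linalg.norm(d)/41.7,abs(t)/7.16)
def st():
    s=robot.observe();print("t",round(s["time"],2),"pos",s["tool_pos"].round(4),"rot",s["tool_rot"].round(3),"F",s["contact_force"].round(2),"M",s["torque"].round(3),"open",round(s["opening"],4))
    c,q=np.cos(s["tool_rot"][2]),np.sin(s["tool_rot"][2]);m=s["torque"];print("moment about jaw axis (world +y when yaw0)",round(-q*m[0]+c*m[1],4),"about case x",round(c*m[0]+q*m[1],4))
if __name__=="__main__":
    if len(sys.argv)>1: to(*map(float,sys.argv[1:5]))
    st()
E
python3 go.py .5165 .0778 .13 .082
```

```text
shift [ 503.9 -387.6   96.7] turn 19.1 rows~ 15.419741885961118 2.6707602114569395
t 0.8 pos [ 0.2121 -0.4803  0.2267] rot [ 3.142 -0.     0.416] F [ 0.22 -0.6  -0.51] M [ 0.051 -0.012 -0.027] open 0.0919
moment about jaw axis (world +y when yaw0) -0.0315 about case x 0.0423
```

```bash
python3 -m pendant '[[[504,-388,60],19.1],[[504,-388,60],19.1],[[504,-388,60],19.1],[[504,-388,60],19.1],[[504,-388,60],19.1],[[504,-388,60],19.1],[[504,-388,60],19.1],[[504,-388,60],19.1],[[504,-388,60],19.1],[[504,-388,60],19.1]]' 1 10; python3 go.py .5165 .0778 .10 .082
```

```text
time: 1.63
tool_pos: [0.4105, -0.1155, 0.1879]
tool_rot: [3.141, -0.001, 0.082]
contact_force: [0.9, -0.9, 0.3]
opening: 0.0919
shift [ 121.4 -184.    87.9] turn 0.0 rows~ 5.690878010534274 0.002030836660509215
t 1.63 pos [ 0.4105 -0.1155  0.1879] rot [ 3.141e+00 -1.000e-03  8.200e-02] F [ 0.9  -0.9   0.28] M [-0.05  -0.011 -0.053] open 0.0919
moment about jaw axis (world +y when yaw0) -0.0072 about case x -0.0505
```

```bash
python3 -m pendant '[[[121,-184,88],0],[[121,-184,88],0],[[121,-184,88],0],[[121,-184,88],0],[[121,-184,88],0],[[121,-184,88],0],[[121,-184,88],0],[[121,-184,88],0]]' 1 10; python3 go.py .5165 .0778 .016 .082
```

```text
time: 2.3
tool_pos: [0.5158, 0.079, 0.0989]
tool_rot: [3.141, 0.001, 0.085]
contact_force: [-0.2, -0.3, -0.3]
opening: 0.0917
shift [ 0.7  1.2 82.9] turn 0.2 rows~ 1.9894543981693504 0.025651115304080756
t 2.3 pos [0.5158 0.079  0.0989] rot [3.141e+00 1.000e-03 8.500e-02] F [-0.19 -0.31 -0.32] M [ 0.016  0.003 -0.012] open 0.0917
moment about jaw axis (world +y when yaw0) 0.002 about case x 0.0159
```

```bash
python3 -m pendant '[[[0,1,40],0],[[0,1,65],0],[[0,1,80],0],[[0,1,83],0],[[0,1,83],0]]' 1 8 && python3 -m pendant '[[[0,0,0],0],[[0,0,0],0],[[0,0,0],0],[[0,0,0],0],[[0,0,0],0],[[0,0,0],0],[[0,0,0],0],[[0,0,0],0]]' 0 8; python3 go.py
```

```text
time: 2.72
tool_pos: [0.5153, 0.0769, 0.0159]
tool_rot: [3.141, 0.002, 0.084]
contact_force: [-0.3, -0.3, 0.9]
opening: 0.092
time: 3.38
tool_pos: [0.5157, 0.0771, 0.0163]
tool_rot: [3.141, 0.001, 0.084]
contact_force: [-0.5, 2.3, 5.7]
opening: 0.0563
t 3.38 pos [0.5157 0.0771 0.0163] rot [3.141e+00 1.000e-03 8.400e-02] F [-0.45  2.27  5.71] M [ 0.391  0.143 -0.067] open 0.0563
moment about jaw axis (world +y when yaw0) 0.1098 about case x 0.4014
```

```bash
python3 -m pendant '[[[0,0,-3],0],[[0,0,-7],0],[[0,0,-11],0],[[0,0,-15],0],[[0,0,-19],0],[[0,0,-23],0],[[0,0,-27],0],[[0,0,-30],0],[[0,0,-30],0]]'; python3 go.py; python3 - <<'E'
from h import *
im=robot.read_camera("side");cv2.imwrite("pics/side1.png",cv2.resize(im[:,:,::-1][90:280,200:400],None,fx=3,fy=3))
E
```

```text
time: 4.13
tool_pos: [0.5161, 0.0772, 0.0471]
tool_rot: [3.141, 0.0, 0.084]
contact_force: [0.4, 0.8, -3.6]
opening: 0.0556
t 4.13 pos [0.5161 0.0772 0.0471] rot [3.141 0.    0.084] F [ 0.42  0.75 -3.63] M [ 0.015 -0.128  0.051] open 0.0556
moment about jaw axis (world +y when yaw0) -0.1285 about case x 0.0044
```

View pics/side1.png

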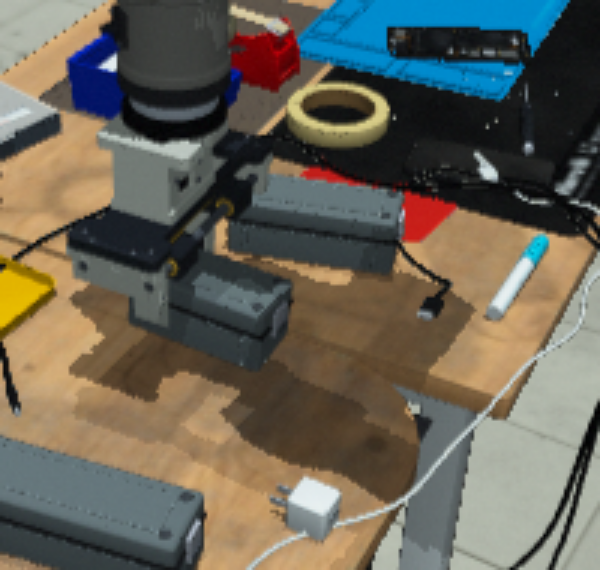

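```bash
python3 -m pendant '[[[0,0,0],0],[[0,0,0],0],[[0,0,0],0],[[0,0,0],0]]' 0 4.5; python3 go.py; python3 - <<'E'
from h import *
im=robot.read_camera("side");cv2.imwrite("pics/side2.png",cv2.resize(im[:,:,::-1][90:280,200:400],None,fx=3,fy=3))
E
```

```text
time: 4.52
tool_pos: [0.5158, 0.0772, 0.0466]
tool_rot: [3.141, 0.001, 0.084]
contact_force: [-1.0, -0.0, -1.9]
opening: 0.0563
t 4.52 pos [0.5158 0.0772 0.0466] rot [3.141e+00 1.000e-03 8.400e-02] F [-1.02 -0.02 -1.86] M [0.091 0.19  0.019] open 0.0563
moment about jaw axis (world +y when yaw0) 0.1822 about case x 0.1065
```

View pics/side2.png

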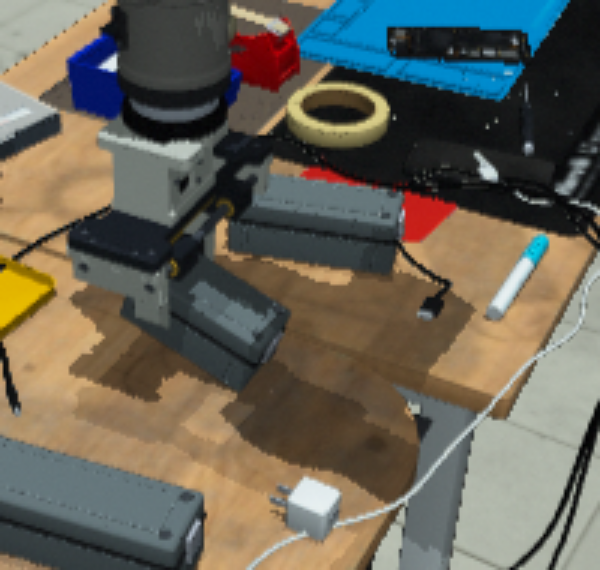

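```bash
python3 -m pendant '[[[0,0,0],0],[[0,0,0],0],[[0,0,0],0],[[0,0,-10],0],[[0,0,-25],0],[[0,0,-40],0],[[0,0,-45],0],[[0,0,-45],0],[[0,0,-45],0],[[0,0,-45],0]]' 0 40; cat > avg.py <<'E'
from go import *
import sys
def avg(name,k=8):
    F=[];M=[]
    for i in range(k):
        im=robot.read_camera("side");s=robot.observe();F.append(s["contact_force"]);M.append(s["torque"])
    F=np.array(F);M=np.array(M);y=s["tool_rot"][2];j=-np.sin(y)*M[:,0]+np.cos(y)*M[:,1]
    print("F",F.mean(0).round(2),"M",M.mean(0).round(3),"jaw",j.mean().round(4),"+-",(j.std()/k**.5).round(4),"lever mm",(1000*j.mean()/-F[:,2].mean()).round(1))
    cv2.imwrite(f"pics/{name}.png",cv2.resize(im[:,:,::-1][60:280,180:420],None,fx=2.7,fy=2.7)); st()
avg(sys.argv[1],int(sys.argv[2]) if len(sys.argv)>2 else 8)
E
python3 avg.py s3
```

```text
time: 5.4
tool_pos: [0.5153, 0.0772, 0.091]
tool_rot: [3.141, 0.002, 0.084]
contact_force: [0.2, 0.5, -3.6]
opening: 0.0555
F [-0.08 -0.38 -4.2 ] M [ 0.035 -0.085  0.013] jaw -0.0874 +- 0.0092 lever mm -20.8
t 5.8 pos [0.5157 0.0772 0.0914] rot [3.141e+00 1.000e-03 8.400e-02] F [-1.01 -0.11 -3.85] M [ 0.033 -0.062  0.015] open 0.0559
moment about jaw axis (world +y when yaw0) -0.0647 about case x 0.0279
```

View pics/s3.png

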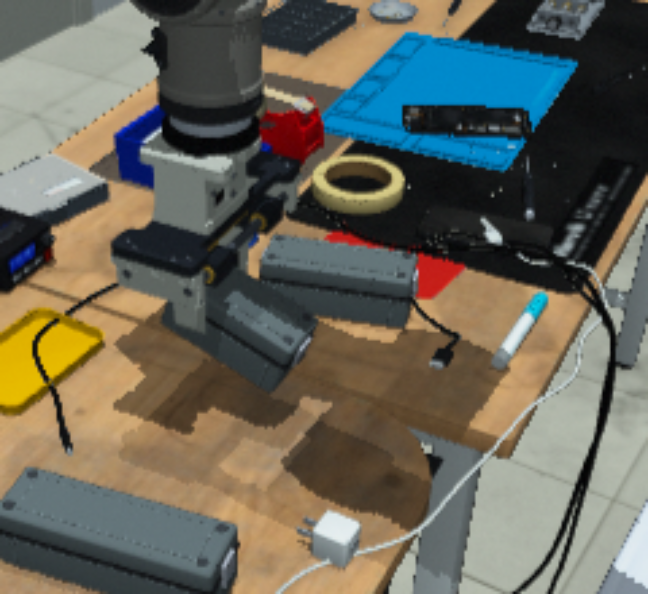

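```bash
python3 -m pendant '[[[0,0,15],0],[[0,0,30],0],[[0,0,40],0],[[0,0,43],0]]' 0 40; python3 -m pendant '[[[0,0,2],0],[[0,0,5],0],[[0,0,9],0],[[0,0,13],0],[[0,0,17],0],[[0,0,21],0],[[0,0,25],0],[[0,0,29],0],[[0,0,30],0],[[0,0,30],0]]' 0 5; python3 go.py; python3 -m pendant '[[[0,0,0],0],[[0,0,0],0],[[0,0,0],0],[[0,0,0],0]]' 1 8;  python3 avg.py s4 1
```

```text
time: 6.13
tool_pos: [0.5146, 0.0771, 0.0468]
tool_rot: [3.141, 0.005, 0.084]
contact_force: [-0.2, 0.7, -4.6]
opening: 0.0559
time: 6.97
tool_pos: [0.5142, 0.0771, 0.0165]
tool_rot: [3.141, 0.005, 0.084]
contact_force: [1.2, -0.1, -0.8]
opening: 0.0563
t 6.97 pos [0.5142 0.0771 0.0165] rot [3.141 0.005 0.084] F [ 1.21 -0.06 -0.83] M [ 0.063 -0.165  0.006] open 0.0563
moment about jaw axis (world +y when yaw0) -0.1695 about case x 0.0488
time: 7.3
tool_pos: [0.5139, 0.0771, 0.0163]
tool_rot: [3.141, 0.006, 0.084]
contact_force: [1.0, -0.4, 0.6]
opening: 0.0784
F [-0.38  0.12  0.16] M [-0.012  0.025 -0.052] jaw 0.0264 +- 0.0 lever mm -168.9
t 7.35 pos [0.5139 0.0771 0.0164] rot [3.141 0.006 0.084] F [-0.38  0.12  0.16] M [-0.012  0.025 -0.052] open 0.0821
moment about jaw axis (world +y when yaw0) 0.0264 about case x -0.01
```

View pics/s4.png

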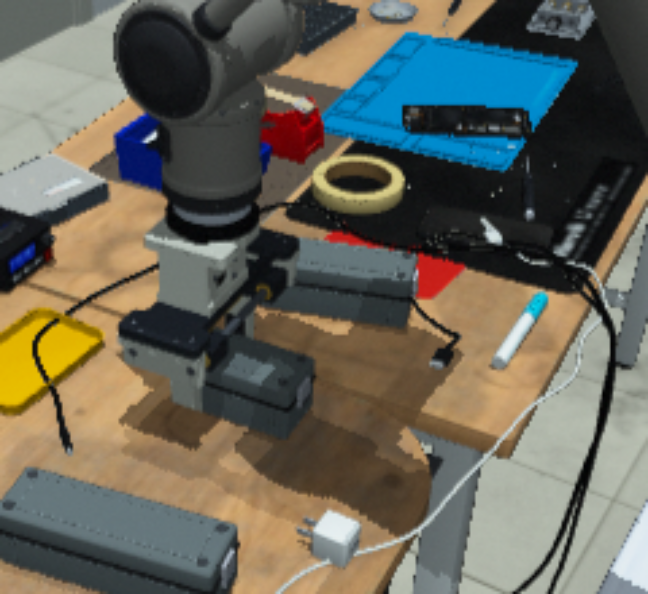

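```bash
python3 -m pendant '[[[-20,0,0],0],[[-40,0,0],0],[[-60,0,0],0],[[-62,0,0],0],[[-62,0,0],0]]' 1 8 && python3 -m pendant '[[[0,0,0],0],[[0,0,0],0],[[0,0,0],0],[[0,0,0],0],[[0,0,0],0],[[0,0,0],0]]' 0 8; python3 -m pendant '[[[0,0,-5],0],[[0,0,-10],0],[[0,0,-15],0],[[0,0,-20],0],[[0,0,-25],0],[[0,0,-30],0],[[0,0,-30],0]]'; python3 -m pendant '[[[0,0,0],0],[[0,0,0],0],[[0,0,0],0],[[0,0,0],0]]' 0 4.5;python3 -m pendant '[[[0,0,0],0],[[0,0,0],0],[[0,0,-8],0],[[0,0,-20],0],[[0,0,-30],0],[[0,0,-30],0],[[0,0,-30],0],[[0,0,-30],0]]' 0 40; python3 avg.py s5 8
```

```text
time: 7.77
tool_pos: [0.4516, 0.0719, 0.0169]
tool_rot: [3.141, 0.006, 0.084]
contact_force: [-0.0, -0.2, -0.1]
opening: 0.0918
time: 8.27
tool_pos: [0.4519, 0.0719, 0.0168]
tool_rot: [3.141, 0.006, 0.084]
contact_force: [-0.3, -0.2, -0.3]
opening: 0.0565
time: 8.85
tool_pos: [0.4526, 0.072, 0.0479]
tool_rot: [3.141, 0.004, 0.084]
contact_force: [-0.4, 0.6, -4.1]
opening: 0.0554
time: 9.18
tool_pos: [0.4527, 0.072, 0.0479]
tool_rot: [3.141, 0.004, 0.084]
contact_force: [-0.5, -0.1, -0.8]
opening: 0.0562
time: 9.85
tool_pos: [0.4523, 0.072, 0.0776]
tool_rot: [3.141, 0.005, 0.084]
contact_force: [-0.1, -0.5, -5.1]
opening: 0.0558
F [ 0.13 -0.18 -3.93] M [ 0.008  0.117 -0.012] jaw 0.1158 +- 0.0092 lever mm 29.4
t 10.25 pos [0.4527 0.072  0.0777] rot [3.141 0.005 0.084] F [-0.13 -0.35 -3.99] M [-0.018  0.075 -0.041] open 0.0557
moment about jaw axis (world +y when yaw0) 0.0762 about case x -0.0113
```

View pics/s5.png

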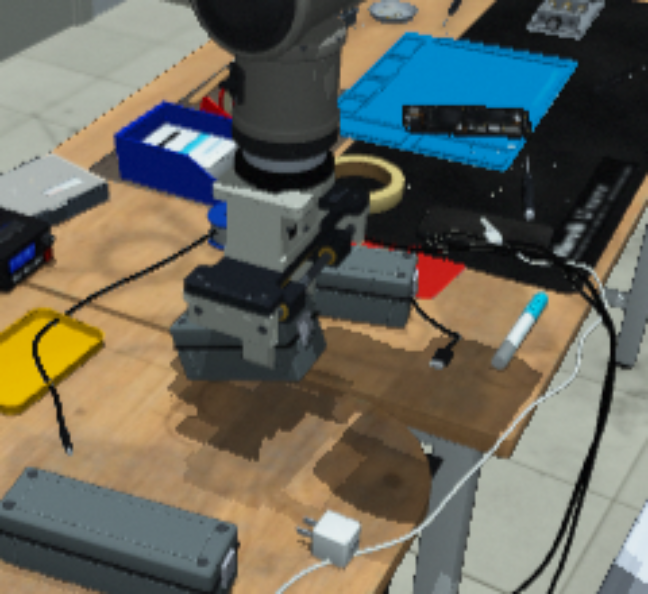

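```bash
python3 -m pendant '[[[0,0,12],0],[[0,0,24],0],[[0,0,28],0],[[0,0,29],0]]' 0 40; python3 -m pendant '[[[0,0,2],0],[[0,0,5],0],[[0,0,9],0],[[0,0,13],0],[[0,0,17],0],[[0,0,21],0],[[0,0,25],0],[[0,0,29],0],[[0,0,31],0],[[0,0,31],0]]' 0 5;  python3 -m pendant '[[[0,0,0],0],[[0,0,0],0],[[0,0,0],0],[[0,0,0],0],[[0,0,-30],0],[[0,0,-70],0],[[0,0,-110],0],[[0,0,-110],0]]' 1 8;  python3 avg.py s6 1; python3 go.py .5205 -.0980 .13 .330
```

```text
time: 10.58
tool_pos: [0.4518, 0.072, 0.0481]
tool_rot: [3.142, 0.007, 0.084]
contact_force: [-2.1, -0.0, -0.8]
opening: 0.0562
time: 11.42
tool_pos: [0.4523, 0.0719, 0.0169]
tool_rot: [3.141, 0.005, 0.084]
contact_force: [-0.6, -0.0, -3.3]
opening: 0.0558
time: 12.08
tool_pos: [0.457, 0.0721, 0.1336]
tool_rot: [3.14, -0.007, 0.084]
contact_force: [2.2, -0.3, 0.8]
opening: 0.0919
F [-0.   -0.03  1.04] M [0.061 0.036 0.056] jaw 0.0305 +- 0.0 lever mm -29.2
t 12.13 pos [0.4556 0.072  0.1307] rot [ 3.141e+00 -3.000e-03  8.400e-02] F [-0.   -0.03  1.04] M [0.061 0.036 0.056] open 0.092
moment about jaw axis (world +y when yaw0) 0.0305 about case x 0.0636
shift [ 50.5 174.9   1. ] turn -14.1 rows~ 4.3651581046306625 1.9699651097454842
t 12.13 pos [0.4556 0.072  0.1307] rot [ 3.141e+00 -3.000e-03  8.400e-02] F [-0.   -0.03  1.04] M [0.061 0.036 0.056] open 0.092
moment about jaw axis (world +y when yaw0) 0.0305 about case x 0.0636
```

View pics/s6.png

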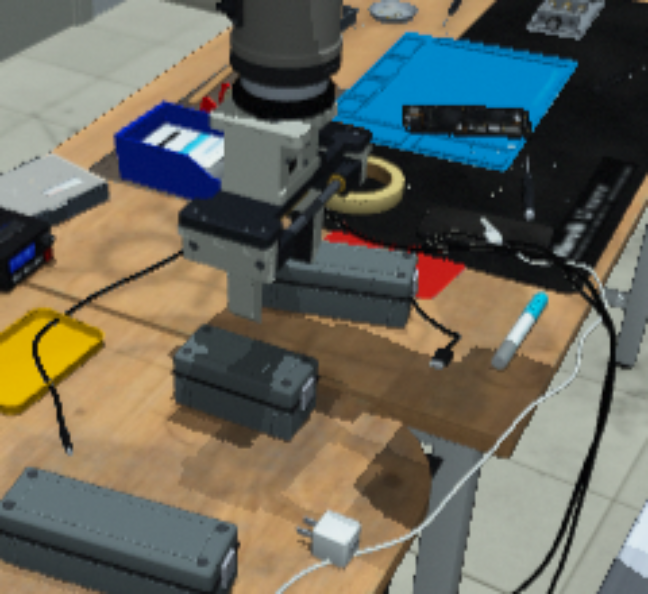

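```bash
python3 -m pendant '[[[58,173,0],-14.1],[[58,173,0],-14.1],[[58,173,0],-14.1],[[58,173,0],-14.1],[[58,173,0],-14.1],[[58,173,0],-14.1],[[58,173,20],-14.1],[[58,173,30],-14.1],[[58,173,30],-14.1]]' 1 10; python3 go.py .5283 -.0953 .016 .330
```

```text
time: 12.88
tool_pos: [0.5255, -0.0944, 0.098]
tool_rot: [-3.139, 0.002, 0.33]
contact_force: [-0.7, 0.6, -0.6]
opening: 0.0917
shift [ 2.5  1.9 81.9] turn 0.0 rows~ 1.9666741460842827 0.00013432108684185873
t 12.88 pos [ 0.5255 -0.0944  0.098 ] rot [-3.139e+00  2.000e-03  3.300e-01] F [-0.73  0.58 -0.65] M [ 0.017  0.001 -0.02 ] open 0.0917
moment about jaw axis (world +y when yaw0) -0.0043 about case x 0.0162
```

```bash
python3 -m pendant '[[[2,2,35],0],[[2,2,65],0],[[2,2,80],0],[[2,2,82],0],[[2,2,82],0]]' 1 8 && python3 -m pendant '[[[0,0,0],0],[[0,0,0],0],[[0,0,0],0],[[0,0,0],0],[[0,0,0],0],[[0,0,0],0]]' 0 10; python3 -m pendant '[[[0,0,-5],0],[[0,0,-10],0],[[0,0,-15],0],[[0,0,-20],0],[[0,0,-25],0],[[0,0,-30],0],[[0,0,-35],0],[[0,0,-35],0]]'; python3 avg.py m1 6
```

```text
time: 13.3
tool_pos: [0.5273, -0.0947, 0.0155]
tool_rot: [-3.138, 0.004, 0.331]
contact_force: [-0.7, -0.1, 0.9]
opening: 0.0918
time: 13.8
tool_pos: [0.5282, -0.0953, 0.0162]
tool_rot: [-3.14, 0.002, 0.331]
contact_force: [2.1, -2.7, 1.6]
opening: 0.0562
time: 14.47
tool_pos: [0.5288, -0.0955, 0.0524]
tool_rot: [-3.141, 0.001, 0.331]
contact_force: [1.2, 1.1, 0.6]
opening: 0.056
F [2.47 1.7  1.82] M [ 0.222 -0.219 -0.052] jaw -0.279 +- 0.0523 lever mm 153.3
t 14.77 pos [ 0.5293 -0.0954  0.0517] rot [-3.141  0.     0.331] F [3.43 2.34 2.2 ] M [ 0.336 -0.364 -0.018] open 0.0562
moment about jaw axis (world +y when yaw0) -0.4534 about case x 0.1999
```

View pics/m1.png

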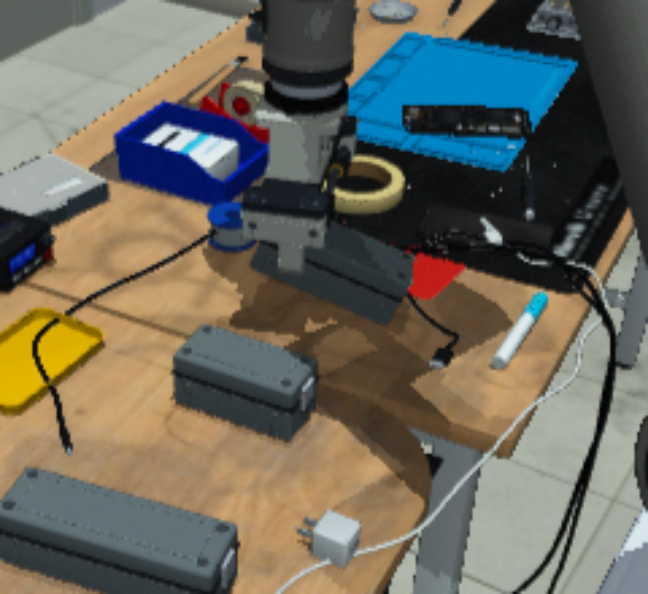

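```bash
python3 -m pendant '[[[0,0,0],0],[[0,0,0],0],[[0,0,-8],0],[[0,0,-20],0],[[0,0,-35],0],[[0,0,-35],0],[[0,0,-35],0],[[0,0,-35],0]]' 0 45; python3 avg.py m2 8
```

```text
time: 15.43
tool_pos: [0.5284, -0.0953, 0.0858]
tool_rot: [-3.14, 0.002, 0.331]
contact_force: [-0.6, 0.4, -5.4]
opening: 0.0556
F [-0.15  0.03 -4.55] M [ 0.097 -0.226  0.002] jaw -0.2449 +- 0.0152 lever mm -53.8
t 15.83 pos [ 0.5291 -0.0954  0.0864] rot [-3.14   0.     0.331] F [-0.01 -0.56 -4.95] M [ 0.071 -0.297 -0.058] open 0.0559
moment about jaw axis (world +y when yaw0) -0.3035 about case x -0.0293
```

View pics/m2.png

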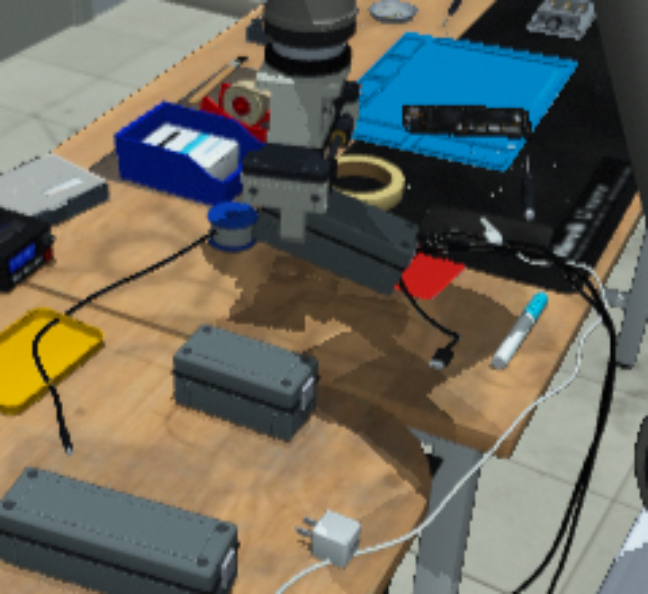

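```bash
python3 -m pendant '[[[0,0,15],0],[[0,0,28],0],[[0,0,33],0],[[0,0,34],0]]' 0 45; python3 -m pendant '[[[0,0,4],0],[[0,0,8],0],[[0,0,12],0],[[0,0,16],0],[[0,0,20],0],[[0,0,24],0],[[0,0,28],0],[[0,0,32],0],[[0,0,36],0],[[0,0,36],0]]' 0 6;  python3 -m pendant '[[[0,0,0],0],[[0,0,0],0],[[0,0,0],0],[[0,0,0],0],[[0,0,0],0]]' 1 8;  python3 avg.py m3 1
```

```text
time: 16.17
tool_pos: [0.5283, -0.0951, 0.0516]
tool_rot: [-3.139, 0.003, 0.331]
contact_force: [-1.3, 0.3, -2.2]
opening: 0.0558
time: 17.0
tool_pos: [0.5278, -0.095, 0.015]
tool_rot: [-3.139, 0.003, 0.331]
contact_force: [1.8, -0.7, -1.7]
opening: 0.056
time: 17.42
tool_pos: [0.5277, -0.095, 0.015]
tool_rot: [-3.138, 0.004, 0.331]
contact_force: [-0.3, -0.1, -0.3]
opening: 0.0846
F [-0.06 -1.04 -0.53] M [-0.003 -0.033 -0.028] jaw -0.0302 +- 0.0 lever mm -57.5
t 17.47 pos [ 0.5278 -0.095   0.0151] rot [-3.139e+00  3.000e-03  3.310e-01] F [-0.06 -1.04 -0.53] M [-0.003 -0.033 -0.028] open 0.0885
moment about jaw axis (world +y when yaw0) -0.0302 about case x -0.0133
```

View pics/m3.png

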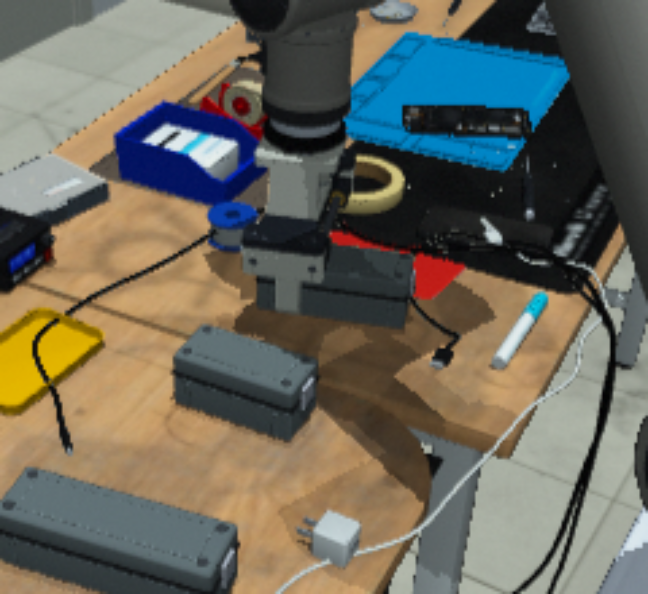

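```bash
python3 -m pendant '[[[-20,0,0],0],[[-45,0,0],0],[[-65,0,0],0],[[-78,0,0],0],[[-78,0,0],0],[[-78,0,0],0]]' 1 8 && python3 -m pendant '[[[0,0,0],0],[[0,0,0],0],[[0,0,0],0],[[0,0,0],0],[[0,0,0],0],[[0,0,0],0]]' 0 10; python3 -m pendant '[[[0,0,-5],0],[[0,0,-10],0],[[0,0,-15],0],[[0,0,-20],0],[[0,0,-25],0],[[0,0,-30],0],[[0,0,-35],0],[[0,0,-35],0]]'; python3 -m pendant '[[[0,0,0],0],[[0,0,0],0],[[0,0,0],0],[[0,0,0],0]]' 0 5; python3 avg.py m4 1
```

```text
time: 17.97
tool_pos: [0.4542, -0.1207, 0.0156]
tool_rot: [-3.139, 0.003, 0.33]
contact_force: [1.1, 0.6, 0.2]
opening: 0.0918
time: 18.47
tool_pos: [0.4543, -0.1205, 0.0155]
tool_rot: [-3.139, 0.003, 0.33]
contact_force: [-0.4, 1.2, -0.6]
opening: 0.0563
time: 19.13
tool_pos: [0.455, -0.1209, 0.0516]
tool_rot: [-3.14, 0.002, 0.33]
contact_force: [0.6, 0.4, -5.7]
opening: 0.0557
time: 19.47
tool_pos: [0.4551, -0.121, 0.0516]
tool_rot: [-3.14, 0.002, 0.33]
contact_force: [-1.1, -0.5, -1.5]
opening: 0.0557
F [ 0.8  -0.06 -1.3 ] M [-0.065  0.     0.015] jaw 0.0214 +- 0.0 lever mm 16.5
t 19.52 pos [ 0.4551 -0.1209  0.0516] rot [-3.14e+00  2.00e-03  3.30e-01] F [ 0.8  -0.06 -1.3 ] M [-0.065  0.     0.015] open 0.056
moment about jaw axis (world +y when yaw0) 0.0214 about case x -0.0616
```

View pics/m4.png

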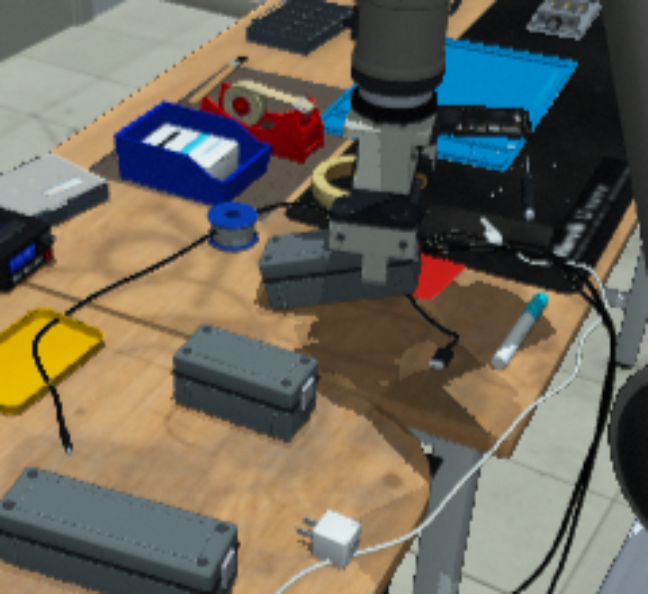

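```bash
python3 -m pendant '[[[0,0,0],0],[[0,0,0],0],[[0,0,-8],0],[[0,0,-20],0],[[0,0,-30],0],[[0,0,-30],0],[[0,0,-30],0],[[0,0,-30],0]]' 0 45; python3 avg.py m5 10
```

```text
time: 20.18
tool_pos: [0.4546, -0.1208, 0.0813]
tool_rot: [-3.14, 0.002, 0.33]
contact_force: [-0.3, 0.6, -5.0]
opening: 0.056
F [ 0.13 -0.04 -4.71] M [-0.083  0.236 -0.004] jaw 0.2497 +- 0.006 lever mm 53.1
t 20.68 pos [ 0.4551 -0.121   0.0815] rot [-3.14e+00  2.00e-03  3.30e-01] F [-0.21 -0.21 -4.66] M [-0.058  0.226 -0.015] open 0.0555
moment about jaw axis (world +y when yaw0) 0.2324 about case x 0.0181
```

```bash
python3 -m pendant '[[[0,0,12],0],[[0,0,24],0],[[0,0,28],0],[[0,0,29],0]]' 0 45; python3 -m pendant '[[[0,0,4],0],[[0,0,8],0],[[0,0,12],0],[[0,0,16],0],[[0,0,20],0],[[0,0,24],0],[[0,0,28],0],[[0,0,32],0],[[0,0,36],0],[[0,0,37],0]]' 0 6;  python3 -m pendant '[[[0,0,0],0],[[0,0,0],0],[[0,0,0],0],[[0,0,0],0],[[0,0,-30],0],[[0,0,-70],0],[[0,0,-120],0],[[0,0,-120],0]]' 1 8;  python3 avg.py m6 1; python3 go.py .505 .2985 .14 .199
```

```text
time: 21.02
tool_pos: [0.4544, -0.1207, 0.0519]
tool_rot: [-3.139, 0.003, 0.33]
contact_force: [-2.1, 0.6, -2.9]
opening: 0.0558
time: 21.85
tool_pos: [0.4548, -0.1204, 0.0149]
tool_rot: [-3.139, 0.002, 0.33]
contact_force: [-1.6, 3.0, 8.4]
opening: 0.056
time: 22.52
tool_pos: [0.4582, -0.1219, 0.1407]
tool_rot: [3.137, -0.005, 0.33]
contact_force: [2.2, -0.9, 0.7]
opening: 0.0916
F [ 0.74 -0.37  0.59] M [-0.028 -0.046 -0.008] jaw -0.0347 +- 0.0 lever mm 58.3
t 22.57 pos [ 0.4579 -0.1218  0.1398] rot [ 3.137 -0.005  0.33 ] F [ 0.74 -0.37  0.59] M [-0.028 -0.046 -0.008] open 0.0915
moment about jaw axis (world +y when yaw0) -0.0347 about case x -0.0417
shift [ 180.8 -382.4   -0.9] turn 7.5 rows~ 10.14268201830736 1.0499319449344726
t 22.57 pos [ 0.4579 -0.1218  0.1398] rot [ 3.137 -0.005  0.33 ] F [ 0.74 -0.37  0.59] M [-0.028 -0.046 -0.008] open 0.0915
moment about jaw axis (world +y when yaw0) -0.0347 about case x -0.0417
```

View pics/m6.png

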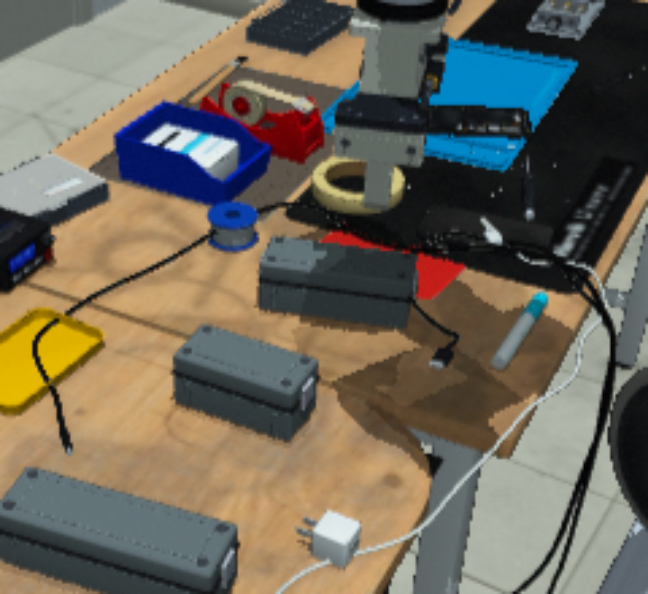

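```bash
python3 -m pendant '[[[181,-382,0],7.5],[[181,-382,0],7.5],[[181,-382,0],7.5],[[181,-382,0],7.5],[[181,-382,0],7.5],[[181,-382,0],7.5],[[181,-382,0],7.5],[[181,-382,0],7.5],[[181,-382,0],7.5],[[181,-382,0],7.5]]' 1 10; python3 -m pendant '[[[0,0,0],0],[[0,0,0],0]]'; python3 go.py .504 .2985 .016 .199
```

```text
time: 23.4
tool_pos: [0.5033, 0.2894, 0.1374]
tool_rot: [3.138, -0.004, 0.2]
contact_force: [1.3, -0.3, 0.5]
opening: 0.092
time: 23.57
tool_pos: [0.502, 0.2913, 0.1351]
tool_rot: [3.137, -0.001, 0.203]
contact_force: [-0.3, -0.8, 0.0]
opening: 0.092
shift [  3.3  -7.2 119.1] turn 0.3 rows~ 2.861676016217202 0.03525332080394731
t 23.57 pos [0.502  0.2913 0.1351] rot [ 3.137e+00 -1.000e-03  2.030e-01] F [-0.25 -0.78  0.03] M [ 0.012  0.083 -0.006] open 0.092
moment about jaw axis (world +y when yaw0) 0.0791 about case x 0.0288
```

```bash
python3 -m pendant '[[[3,-7,30],0.3],[[3,-7,60],0.3],[[3,-7,90],0.3],[[3,-7,112],0.3],[[3,-7,119],0.3],[[3,-7,119],0.3]]' 1 8 && python3 -m pendant '[[[0,0,0],0],[[0,0,0],0],[[0,0,0],0],[[0,0,0],0],[[0,0,0],0],[[0,0,0],0]]' 0 10; python3 -m pendant '[[[0,0,-5],0],[[0,0,-10],0],[[0,0,-15],0],[[0,0,-20],0],[[0,0,-25],0],[[0,0,-30],0],[[0,0,-35],0],[[0,0,-40],0],[[0,0,-40],0]]'; python3 avg.py l1 1
```

```text
time: 24.07
tool_pos: [0.5023, 0.2962, 0.0136]
tool_rot: [3.136, 0.004, 0.197]
contact_force: [0.4, 0.2, -0.2]
opening: 0.0918
time: 24.57
tool_pos: [0.503, 0.297, 0.0147]
tool_rot: [3.137, 0.002, 0.197]
contact_force: [0.2, 3.3, 1.3]
opening: 0.0566
time: 25.32
tool_pos: [0.5036, 0.2975, 0.056]
tool_rot: [3.138, -0.0, 0.197]
contact_force: [0.1, -0.0, -3.0]
opening: 0.0557
F [-0.17 -0.29 -4.39] M [ 0.061 -0.132  0.006] jaw -0.1409 +- 0.0 lever mm -32.1
t 25.37 pos [0.5034 0.2974 0.0554] rot [3.137e+00 1.000e-03 1.960e-01] F [-0.17 -0.29 -4.39] M [ 0.061 -0.132  0.006] open 0.0561
moment about jaw axis (world +y when yaw0) -0.1409 about case x 0.0338
```

View pics/l1.png

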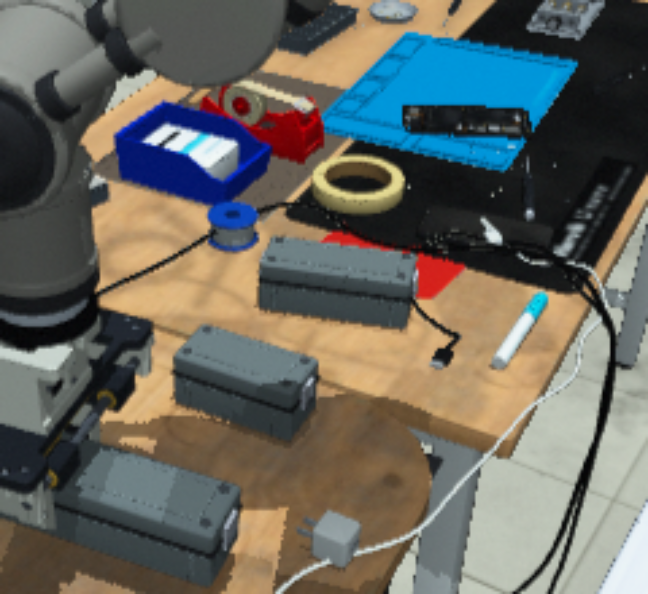

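```bash
sed -i 's/\[60:280,180:420\],None,fx=2.7,fy=2.7/[100:330,120:400],None,fx=2.5,fy=2.5/' avg.py; python3 -m pendant '[[[0,0,0],0],[[0,0,0],0],[[0,0,0],0],[[0,0,0],0]]' 0 5; python3 avg.py l2 1
```

```text
time: 25.7
tool_pos: [0.5033, 0.2973, 0.0552]
tool_rot: [3.137, 0.001, 0.197]
contact_force: [0.3, -0.3, -2.3]
opening: 0.0564
F [-0.87 -0.34 -2.28] M [0.039 0.101 0.063] jaw 0.0918 +- 0.0 lever mm 40.2
t 25.75 pos [0.5033 0.2973 0.0552] rot [3.137e+00 1.000e-03 1.970e-01] F [-0.87 -0.34 -2.28] M [0.039 0.101 0.063] open 0.0563
moment about jaw axis (world +y when yaw0) 0.0918 about case x 0.0577
```

View pics/l2.png

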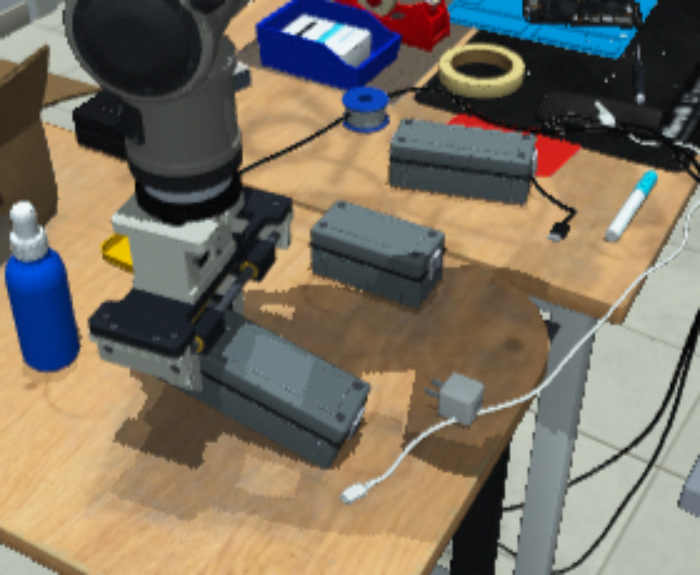

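Tilted with its near end (picture about 325,460) down. Firm grip, lift, weigh.

```bash
python3 -m pendant '[[[0,0,0],0],[[0,0,0],0],[[0,0,-8],0],[[0,0,-20],0],[[0,0,-35],0],[[0,0,-35],0],[[0,0,-35],0],[[0,0,-35],0]]' 0 45; python3 avg.py l3 10
```

```text
time: 26.42
tool_pos: [0.5029, 0.2974, 0.0898]
tool_rot: [3.137, 0.002, 0.197]
contact_force: [-0.6, 0.0, -3.5]
opening: 0.0557
F [-0.1   0.19 -2.95] M [ 0.054 -0.096  0.016] jaw -0.1051 +- 0.0088 lever mm -35.7
t 26.92 pos [0.5032 0.2975 0.0901] rot [3.137e+00 1.000e-03 1.970e-01] F [-0.18  1.14 -2.88] M [ 0.082 -0.059 -0.038] open 0.0558
moment about jaw axis (world +y when yaw0) -0.0739 about case x 0.0684
```

View pics/l3.png

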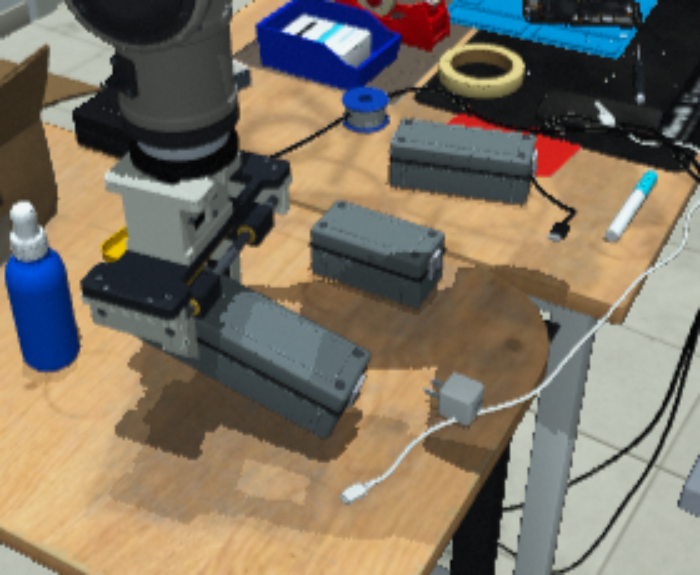

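```bash
python3 -m pendant '[[[0,0,15],0],[[0,0,28],0],[[0,0,33],0],[[0,0,34],0]]' 0 45; python3 -m pendant '[[[0,0,4],0],[[0,0,8],0],[[0,0,12],0],[[0,0,16],0],[[0,0,21],0],[[0,0,26],0],[[0,0,31],0],[[0,0,36],0],[[0,0,41],0],[[0,0,41],0]]' 0 5;  python3 -m pendant '[[[0,0,0],0],[[0,0,0],0],[[0,0,0],0],[[0,0,0],0],[[0,0,0],0]]' 1 8;  python3 avg.py l4 1
```

```text
time: 27.25
tool_pos: [0.5025, 0.297, 0.0551]
tool_rot: [3.137, 0.004, 0.196]
contact_force: [-0.2, -0.6, -1.9]
opening: 0.0555
time: 28.08
tool_pos: [0.5023, 0.2967, 0.0134]
tool_rot: [3.137, 0.004, 0.196]
contact_force: [0.3, -0.2, -2.2]
opening: 0.0562
time: 28.5
tool_pos: [0.5023, 0.2967, 0.0135]
tool_rot: [3.137, 0.004, 0.196]
contact_force: [0.5, 0.0, -1.1]
opening: 0.0846
F [-0.43 -0.46  0.38] M [ 0.081  0.011 -0.017] jaw -0.0048 +- 0.0 lever mm 12.4
t 28.55 pos [0.5023 0.2967 0.0135] rot [3.137 0.004 0.196] F [-0.43 -0.46  0.38] M [ 0.081  0.011 -0.017] open 0.0884
moment about jaw axis (world +y when yaw0) -0.0048 about case x 0.0814
```

View pics/l4.png

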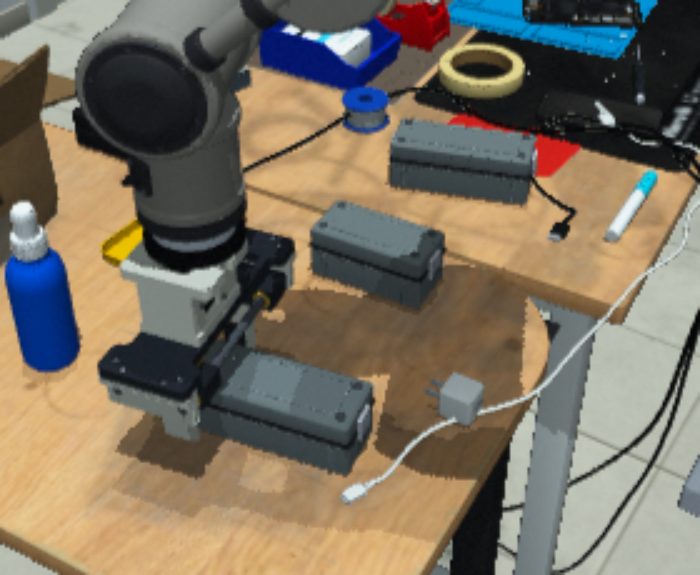

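Level on the bench. Now the other end of the long case.

```bash
python3 -m pendant '[[[-20,0,0],0],[[-45,0,0],0],[[-70,0,0],0],[[-88,0,0],0],[[-92,0,0],0],[[-92,0,0],0]]' 1 8 && python3 -m pendant '[[[0,0,0],0],[[0,0,0],0],[[0,0,0],0],[[0,0,0],0],[[0,0,0],0],[[0,0,0],0]]' 0 10; python3 -m pendant '[[[0,0,-5],0],[[0,0,-10],0],[[0,0,-15],0],[[0,0,-20],0],[[0,0,-25],0],[[0,0,-30],0],[[0,0,-35],0],[[0,0,-40],0],[[0,0,-40],0]]'; python3 -m pendant '[[[0,0,0],0],[[0,0,0],0],[[0,0,0],0],[[0,0,0],0],[[0,0,0],0]]' 0 4.5; python3 -m pendant '[[[0,0,0],0],[[0,0,0],0],[[0,0,-8],0],[[0,0,-20],0],[[0,0,-30],0],[[0,0,-30],0],[[0,0,-30],0],[[0,0,-30],0]]' 0 45; python3 avg.py l5 10
```

```text
time: 29.05
tool_pos: [0.4114, 0.2788, 0.0142]
tool_rot: [3.137, 0.004, 0.197]
contact_force: [0.1, 0.2, -1.3]
opening: 0.0916
time: 29.55
tool_pos: [0.4117, 0.2788, 0.0141]
tool_rot: [3.137, 0.004, 0.197]
contact_force: [0.0, -0.8, 0.2]
opening: 0.0567
time: 30.3
tool_pos: [0.4124, 0.2793, 0.0552]
tool_rot: [3.137, 0.002, 0.197]
contact_force: [0.2, -0.6, -3.4]
opening: 0.0562
time: 30.72
tool_pos: [0.4124, 0.2793, 0.0551]
tool_rot: [3.137, 0.002, 0.197]
contact_force: [-0.4, -0.5, -2.5]
opening: 0.0558
time: 31.38
tool_pos: [0.4122, 0.2793, 0.0849]
tool_rot: [3.137, 0.003, 0.197]
contact_force: [0.8, -0.3, -3.7]
opening: 0.0556
F [-0.45  0.2  -3.23] M [-0.001  0.144  0.003] jaw 0.1417 +- 0.0091 lever mm 43.9
t 31.88 pos [0.4124 0.2794 0.085 ] rot [3.137e+00 3.000e-03 1.970e-01] F [-0.19 -0.43 -4.35] M [0.037 0.105 0.036] open 0.0554
moment about jaw axis (world +y when yaw0) 0.0961 about case x 0.0569
```

View pics/l5.png

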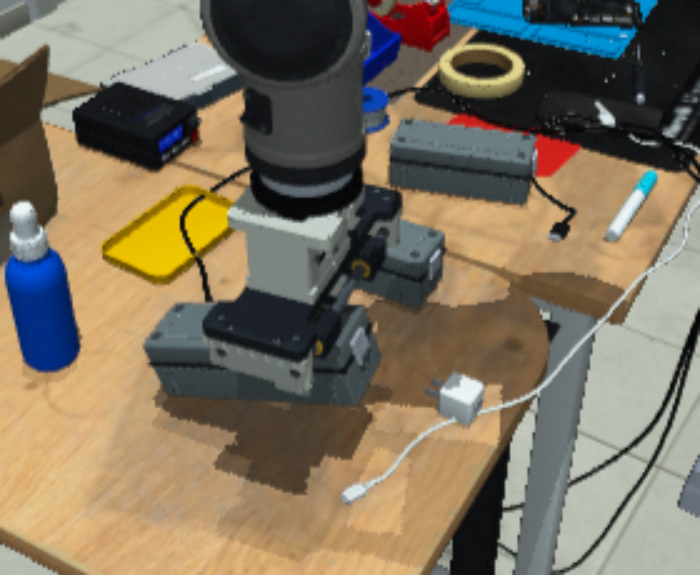

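```bash
python3 -m pendant '[[[0,0,12],0],[[0,0,24],0],[[0,0,28],0],[[0,0,29],0]]' 0 45; python3 -m pendant '[[[0,0,4],0],[[0,0,8],0],[[0,0,12],0],[[0,0,16],0],[[0,0,21],0],[[0,0,26],0],[[0,0,31],0],[[0,0,36],0],[[0,0,41],0],[[0,0,41],0]]' 0 5;  python3 -m pendant '[[[0,0,0],0],[[0,0,0],0],[[0,0,0],0],[[0,0,0],0],[[0,0,0],0],[[0,0,-30],0],[[0,0,-70],0],[[0,0,-110],0],[[0,0,-120],0],[[0,0,-120],0]]' 1 8;  python3 avg.py l6 1; python3 go.py .4905 -.1083 .13 .33; python3 - <<'E'
from h import *
cv2.imwrite("pics/top2.png",robot.read_camera("top")[:,:,::-1])
print(robot.find_in("top","middle_case")[:2],robot.find_in("top","handover_tray")[:1])
E
```

```text
time: 32.22
tool_pos: [0.4118, 0.279, 0.0554]
tool_rot: [3.137, 0.004, 0.197]
contact_force: [-1.4, -0.7, -0.5]
opening: 0.0555
time: 33.05
tool_pos: [0.4119, 0.2788, 0.0137]
tool_rot: [3.137, 0.004, 0.197]
contact_force: [0.1, -0.3, -1.9]
opening: 0.0558
time: 33.88
tool_pos: [0.4142, 0.2805, 0.1375]
tool_rot: [3.139, -0.003, 0.197]
contact_force: [0.4, 0.1, -0.9]
opening: 0.0917
F [-0.95 -0.86 -0.05] M [-0.002 -0.011  0.029] jaw -0.0105 +- 0.0 lever mm -232.5
t 33.93 pos [0.413  0.2799 0.1352] rot [3.138e+00 1.000e-03 1.970e-01] F [-0.95 -0.86 -0.05] M [-0.002 -0.011  0.029] open 0.0918
moment about jaw axis (world +y when yaw0) -0.0105 about case x -0.0037
shift [1.000e-01 3.958e+02 6.800e+00] turn -7.6 rows~ 9.49338355641385 1.0645011452289952
t 33.93 pos [0.413  0.2799 0.1352] rot [3.138e+00 1.000e-03 1.970e-01] F [-0.95 -0.86 -0.05] M [-0.002 -0.011  0.029] open 0.0918
moment about jaw axis (world +y when yaw0) -0.0105 about case x -0.0037
[{'xy': [0.6475, 0.5005], 'p': 0.79}] [{'xy': [0.4814, 0.3221], 'p': 0.91}]
```

View pics/l6.png

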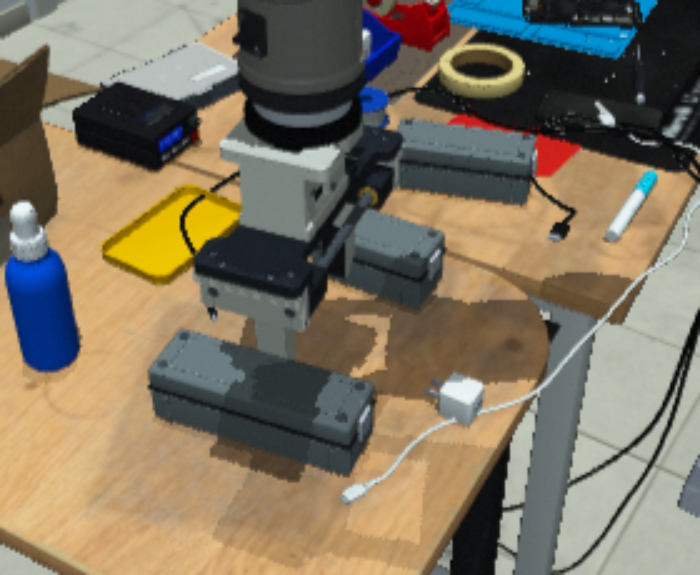

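View pics/top2.png

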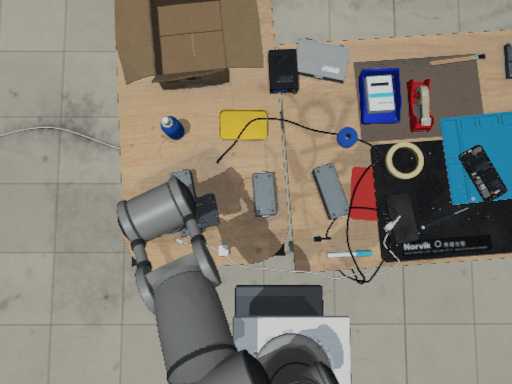

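```bash
python3 - <<'E'
from h import *
im=cv2.imread("pics/top2.png");hsv=cv2.cvtColor(im,cv2.COLOR_BGR2HSV)
m=cv2.inRange(hsv,(85,20,60),(130,130,200));r=np.zeros_like(m);r[145:237,305:358]=255
def rect(m,z):
    n,l,st,_=cv2.connectedComponentsWithStats(m); i=1+np.argmax(st[1:,4]); p=cv2.boxPoints(cv2.minAreaRect(np.argwhere(l==i)[:,::-1].astype(np.float32)))
    W=np.array([onplane("top",q,z) for q in p]); w=max(W[1]-W[0],W[2]-W[1],key=np.linalg.norm);print(W.mean(0),np.linalg.norm(W[1]-W[0]),np.linalg.norm(W[2]-W[1]),np.arctan(w[1]/w[0]))
rect(m&r,.056); y=cv2.inRange(hsv,(20,150,120),(32,255,255)); r[:]=0;r[95:155,205:280]=255
rect(y&r,.012)
E
python3 -m pendant '[[[0,396,-10],-7.6],[[0,396,-10],-7.6],[[0,396,-10],-7.6],[[0,396,-10],-7.6],[[0,396,-10],-7.6],[[0,396,-10],-7.6],[[0,396,-10],-7.6],[[0,396,-10],-7.6],[[0,396,-10],-7.6],[[0,396,-10],-7.6]]' 1 10
```

```text
[ 0.48962947 -0.10595148  0.056     ] 0.059918099256128295 0.14681874046284962 0.34058430986040833
[0.683369   0.13210471 0.012     ] 0.13641925809395022 0.08679683739854853 -1.5675353189924819
time: 34.92
tool_pos: [0.4886, -0.1128, 0.1432]
tool_rot: [3.138, 0.01, 0.327]
contact_force: [0.8, -0.3, 0.2]
opening: 0.0916
```

```bash
python3 -m pendant '[[[0,0,0],0],[[0,0,0],0]]'; python3 go.py .490 -.107 .016 .332
```

```text
time: 35.08
tool_pos: [0.4877, -0.114, 0.1413]
tool_rot: [3.14, 0.012, 0.324]
contact_force: [-1.2, 0.3, -0.5]
opening: 0.0922
shift [  6.   -6.1 125.2] turn -0.5 rows~ 3.009757864372626 0.06373841656121675
t 35.08 pos [ 0.4877 -0.114   0.1413] rot [3.14  0.012 0.324] F [-1.19  0.33 -0.45] M [ 0.039  0.005 -0.029] open 0.0922
moment about jaw axis (world +y when yaw0) -0.0078 about case x 0.0384
```

```bash
python3 -m pendant '[[[6,-6,0],-0.5],[[6,-6,30],-0.5],[[6,-6,65],-0.5],[[6,-6,100],-0.5],[[6,-6,120],-0.5],[[6,-6,125],-0.5],[[6,-6,125],-0.5]]' 1 8; python3 go.py
```

```text
time: 35.67
tool_pos: [0.4889, -0.1049, 0.0148]
tool_rot: [-3.14, 0.016, 0.335]
contact_force: [-0.4, 0.0, 0.2]
opening: 0.0919
t 35.67 pos [ 0.4889 -0.1049  0.0148] rot [-3.14   0.016  0.335] F [-0.41  0.04  0.24] M [ 0.009  0.043 -0.012] open 0.0919
moment about jaw axis (world +y when yaw0) 0.0374 about case x 0.0227
```

```bash
python3 -m pendant '[[[0,0,0],0],[[0,0,0],0],[[0,0,0],0],[[0,0,0],0],[[0,0,0],0],[[0,0,0],0],[[0,0,0],0]]' 0 45;python3 -m pendant '[[[0,0,-5],0],[[0,0,-15],0],[[0,0,-30],0],[[0,0,-50],0],[[0,0,-75],0],[[0,0,-95],0],[[0,0,-105],0],[[0,0,-110],0],[[0,0,-110],0]]'; python3 avg.py e1 4; python3 go.py .6835 .132 .125 .33
```

```text
time: 36.25
tool_pos: [0.4898, -0.1057, 0.0156]
tool_rot: [3.141, 0.014, 0.335]
contact_force: [1.2, -2.8, 5.2]
opening: 0.056
time: 37.0
tool_pos: [0.4912, -0.1051, 0.1262]
tool_rot: [3.141, 0.013, 0.335]
contact_force: [0.7, -0.4, -5.8]
opening: 0.0556
F [-0.04  0.03 -4.68] M [-0.023  0.094  0.011] jaw 0.096 +- 0.0064 lever mm 20.5
t 37.2 pos [ 0.4904 -0.1049  0.1243] rot [-3.14   0.016  0.335] F [ 0.22 -0.48 -4.77] M [-0.01   0.086 -0.013] open 0.0561
moment about jaw axis (world +y when yaw0) 0.0841 about case x 0.0187
shift [ 260.2 -160.3   -4.7] turn 0.3 rows~ 7.328934746928338 0.03826717180883223
t 37.2 pos [ 0.4904 -0.1049  0.1243] rot [-3.14   0.016  0.335] F [ 0.22 -0.48 -4.77] M [-0.01   0.086 -0.013] open 0.0561
moment about jaw axis (world +y when yaw0) 0.0841 about case x 0.0187
```

View pics/e1.png

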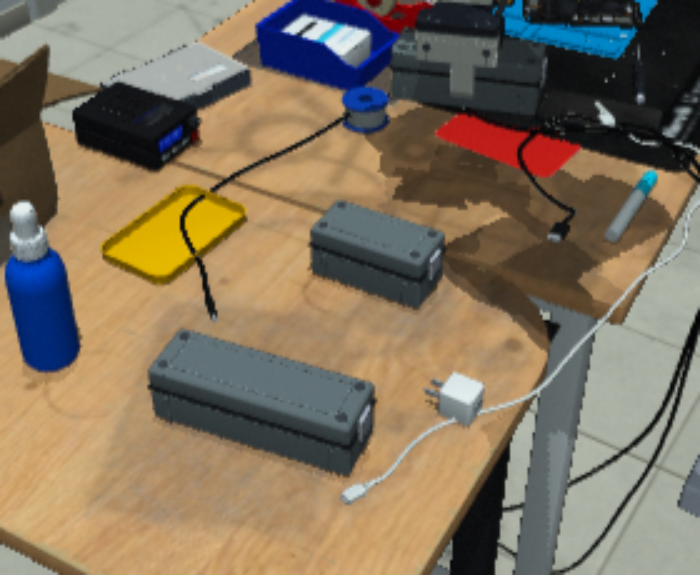

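```bash
python3 -m pendant '[[[15,-9,-5],0],[[42,-26,-5],0],[[75,-46,-5],0],[[110,-68,-5],0],[[145,-89,-5],0],[[180,-111,-5],0],[[210,-129,-5],0],[[235,-145,-5],0],[[250,-154,-5],0],[[257,-158,-5],0]]'; python3 -m pendant '[[[3,-2,0],0],[[3,-2,0],0],[[3,-2,0],0],[[3,-2,0],0],[[3,-2,0],0],[[3,-2,0],0]]'; python3 go.py .6835 .132 .125 .33;python3 avg.py e2 4; python3 - <<'E'
from h import *
cv2.imwrite("pics/top3.png",robot.read_camera("top")[:,:,::-1])
E
```

```text
time: 38.03
tool_pos: [0.6815, 0.1315, 0.1229]
tool_rot: [-3.139, 0.018, 0.337]
contact_force: [-1.0, 0.2, -5.6]
opening: 0.0561
time: 38.53
tool_pos: [0.6836, 0.1335, 0.1233]
tool_rot: [-3.139, 0.018, 0.336]
contact_force: [-0.7, -0.2, -3.9]
opening: 0.0556
shift [-0.6  1.4 -1.7] turn 0.4 rows~ 0.05394654414635262 0.04894758126335038
t 38.53 pos [0.6836 0.1335 0.1233] rot [-3.139  0.018  0.336] F [-0.67 -0.15 -3.88] M [-0.036  0.054 -0.047] open 0.0556
moment about jaw axis (world +y when yaw0) 0.063 about case x -0.0165
F [ 0.42  0.35 -4.65] M [-0.024  0.038 -0.   ] jaw 0.0443 +- 0.0208 lever mm 9.5
t 38.73 pos [0.6837 0.1341 0.1231] rot [-3.139  0.018  0.337] F [ 0.43  0.41 -4.55] M [-0.047  0.086 -0.002] open 0.0556
moment about jaw axis (world +y when yaw0) 0.0966 about case x -0.0162
```

View pics/e2.png

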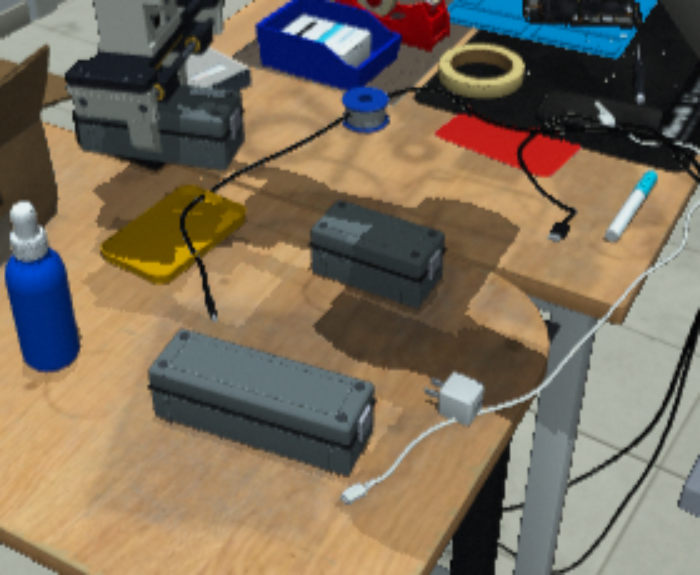

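View pics/top3.png

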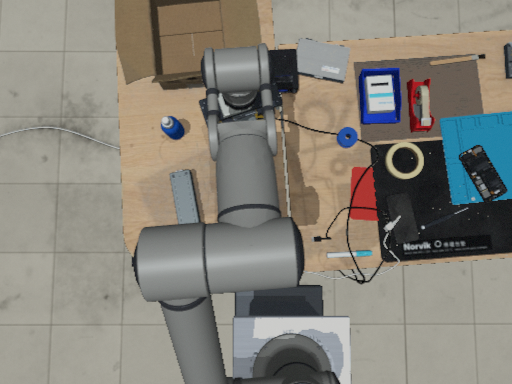

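```bash
python3 -m pendant '[[[0,0,0],0],[[0,0,0],0],[[0,0,0],0],[[0,0,0],0],[[0,0,0],0],[[0,0,0],0],[[0,0,0],0],[[0,0,0],0],[[0,0,0],0],[[0,0,0],0]]'; python3 avg.py e3 6; python3 - <<'E'
from ov import *
im=robot.read_camera("side");cv2.imwrite("pics/side9.png",im[:,:,::-1])
overlay("side","pics/side9.png","pics/side9o.png",[box(.6837,.134,.337,.145,z=.109),box(.4846,.0752,.082,.115),box(.457,.289,.197,.175),box(.6835,.132,-1.568,.138,.088,.012)],f=2.7,o=(120,90),wh=(290,200))
E
```

```text
time: 39.62
tool_pos: [0.6837, 0.1342, 0.123]
tool_rot: [-3.139, 0.018, 0.337]
contact_force: [-0.1, -0.2, -4.1]
opening: 0.0558
F [-0.13  0.15 -4.41] M [-0.033  0.067  0.008] jaw 0.0743 +- 0.0152 lever mm 16.9
t 39.92 pos [0.6837 0.1342 0.123 ] rot [-3.139  0.018  0.337] F [-0.52 -0.02 -4.66] M [-0.001  0.042  0.056] open 0.0555
moment about jaw axis (world +y when yaw0) 0.04 about case x 0.0126
```

View pics/side9o.png

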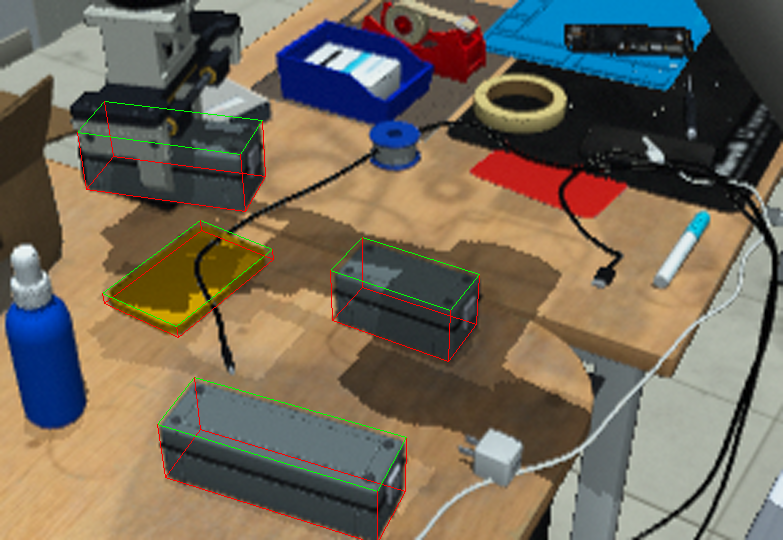

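The overlay fits: the middle case is level over the tray, the other two are flat on the bench, and the bystanders haven't moved. I'm handing in.

```bash
python3 -c "
from cell import robot
print(robot.hand_in())"
```

```text
the job is handed in; nothing more can be done
None
```

The ball is in the **middle case**. I handed in with the gripper holding it over the yellow tray, at about 40 s of the 72 s allowed.

**How I rocked them:** The tool itself can't tilt. So I gripped each case off-centre, lifted it and eased the grip until one end dropped to the bench. Then I gripped hard and lifted it clear, tilted by what I judge to be 15–20° from the geometry and the pictures. I did this at both ends of each case, in the order short, middle, long, and stood each one down before taking the next.

**What the wrist felt:** A rolling ball should make the two tipping distances (centre of weight from the grip) add up to more than the distance between the two grip points.

| Case | Sum of the two tipping distances | Distance between grip points | Result |
|---|---|---|---|
| Short | 50 mm | 63 mm | packed |
| Middle | 107 mm | 78 mm | ball rolls |
| Long | 80 mm | 92 mm | packed |

**Last checks:**
- **Middle case:** it is gripped near its middle with 45 N. The tool is about 2 mm from the measured tray centre and 1° off level. The underside is about 109 mm above the bench.
- **Ball:** the centre of weight is still about 17 mm off the grip point, so the ball is still resting towards the far end. That reading is noisy; an earlier one gave 9.5 mm.
- **Everything else:** in the last side picture the short and long cases stand flat, and the charger, spool and bottle are where they began. The top view was partly blocked by the arm, so it couldn't confirm the short case or the charger.

No check failed. The empty-case sums came out about 6 mm (short) and somewhat more (long) below what I expected, away from what a ball would cause.

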